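Put the measuring set back on the condiment carousel and hold the vinegar at the front

TASK

Put the washed measuring set away on the condiment carousel: stand the blue cup gently in the white bowl, then the small steel beaker in the blue cup. Then take the carousel by its black centre knob and turn it gently until the red-capped vinegar cruet stands straight at the front, on your side of the carousel, square to the front edge of the counter. Finish while still gripping the knob and holding the carousel still, so that the cruet can be unscrewed; leave the cruets and jars standing where they are on the carousel, and the other things on the counter alone.

Things in the scene. Friction and masses are not known exactly. Their poses are not given: they have to be found in the camera images.
- mat: Fixed black rubber mat, 390 x 390 x 4 mm, under the carousel, with its edges parallel to the counter's edges. Origin: under its centre at counter height, straight below the carousel's turning axis. Its -x axis points straight to the front (the robot's side), its y axis to the robot's left.
- carousel: Brown wooden turntable, outer radius 180 mm, turning either way about its fixed vertical axis with light friction (0.04 N m); it stays where it is left. Origin: on the axis, under the tray, 12 mm above the counter; tray floor 12 mm and rim top 27 mm above it. Bowl, cruets and jars stand loose on the tray and ride with it: bowl on its -x side, cruets 60 degrees to either side of that.
- carousel_knob (a point): Middle of the round black knob on top of the carousel's thin steel centre post, on the turning axis: upright cylinder, diameter 42 mm, 34 mm high, this point 17 mm below its top and 129 mm above the counter. It is one piece with the tray: turning the knob turns the carousel by the same angle.
- bowl: White melamine bowl, standing loose on the carousel tray near the front edge: rim diameter 130 mm, outside foot diameter 80 mm, height 45 mm, wall 4 mm, flat inner floor 5 mm above the underside. Origin: centre of its underside.
- blue_cup: Blue plastic cup without handle, standing on the counter left or right of the carousel: rim diameter 66 mm, foot diameter 52 mm, height 56 mm, wall 3 mm, inner floor 4 mm above the underside. Origin: centre of its underside, z along its axis towards the mouth. Standing in the bowl its rim is 16 mm above the bowl's rim.
- beaker: Small slender steel measuring beaker, standing mouth up on the counter on the other side of the carousel from the cup: rim diameter 44 mm, foot diameter 37 mm, height 80 mm. Origin: centre of its underside, z along its axis towards the mouth. Standing in the cup its rim is 28 mm above the cup's rim.
- red_cruet: Glass vinegar cruet with a red screw cap, on the carousel tray left or right of the bowl: body diameter 54 mm, height 115 mm, cap diameter 32 mm. Origin: centre of its underside, 130 mm from the turning axis. This is the one to bring to the front.
- white_cruet: The same glass cruet with a white screw cap, on the other side of the bowl, 130 mm from the turning axis. Origin: centre of its underside.
- salt_jar: White ceramic jar with a grey lid on the far side of the tray: diameter 58 mm, height 78 mm. Origin: centre of its underside. Bystander.
- mustard_jar: Amber glass jar with a yellow lid on the far side of the tray: diameter 58 mm, height 78 mm. Origin: centre of its underside. Bystander.
- plate: White melamine plate on the counter, far left: diameter 180 mm, height 18 mm. Origin: centre of its underside. Bystander.
- colander: Aluminium colander on the counter, far right: diameter 204 mm (256 mm over its two handles), height 95 mm. Origin: centre of its underside. Bystander.
- tea_tin: Green and yellow tea tin on the counter, near right: diameter 76 mm, height 100 mm. Origin: centre of its underside. Bystander.
- soap_dish: Green plastic soap dish with a yellow soap on the counter, near left: 75 x 105 mm, 29 mm high. Origin: centre of its underside. Bystander.
There are look-alikes about, which are no part of the job. There is more than one size of the blue_cup; the one meant has the size given above.

How it is judged:
On the way, in this order (a step that is already met when the one before it is completed fails the run):
1. the blue cup stands upright on the floor of the white bowl on the carousel, let go (horizontal distance between blue_cup and bowl below 0.018 m and z of blue_cup in the frame of bowl between 0 and 0.011 m and angle between blue_cup's own z axis and vertical below 0.12 rad and z of bowl in the frame of carousel between 0.008 and 0.018 m and angle between bowl's own z axis and vertical below 0.1 rad and horizontal distance between bowl and carousel between 0.08 and 0.125 m and contact force between the fingers and blue_cup below 0.1 N), for 0.2 s.
2. the beaker stands upright on the floor of the blue cup, which still stands in the bowl, both let go (all of step 1 and horizontal distance between beaker and blue_cup below 0.012 m and z of beaker in the frame of blue_cup between 0 and 0.01 m and angle between beaker's own z axis and vertical below 0.15 rad and contact force between the fingers and beaker below 0.1 N), for 0.2 s.
3. the carousel has been turned until the red-capped cruet stands straight at the front, and is held still by its knob (y of red_cruet in the frame of mat between -0.02 and 0.02 m and x of red_cruet in the frame of mat below -0.1 m and angle between the x axis of carousel and the x axis of mat, either way round above 0.8 rad and contact force between the fingers and carousel above 3 N and distance between the grasp point and carousel_knob below 0.035 m and angular speed of carousel below 0.05 rad/s), for 0.3 s.
At the end, for the whole second after the job is handed in: Beaker upright in the cup, cup upright in the bowl, bowl on the tray. Red cruet in front of the axis, within 20 mm sideways of straight front, carousel turned, cruets and jars upright in place on the tray. Knob gripped (over 3 N, grasp within 35 mm of its middle), carousel still (under 0.05 rad/s) (all of step 2 and all of step 3 and angle between each of red_cruet, white_cruet, salt_jar, mustard_jar's own z axis and vertical below 0.1 rad and z of red_cruet in the frame of carousel between 0.008 and 0.018 m and horizontal distance between red_cruet and carousel between 0.105 and 0.15 m and z of white_cruet in the frame of carousel between 0.008 and 0.018 m and horizontal distance between white_cruet and carousel between 0.105 and 0.15 m and z of salt_jar in the frame of carousel between 0.008 and 0.018 m and horizontal distance between salt_jar and carousel between 0.105 and 0.15 m and z of mustard_jar in the frame of carousel between 0.008 and 0.018 m and horizontal distance between mustard_jar and carousel between 0.105 and 0.15 m and horizontal distance between red_cruet and white_cruet between 0.207 and 0.243 m and linear speed of each of blue_cup, beaker, bowl, red_cruet below 0.05 m/s); the arm keeps its last pose, push and grip.
It fails at once if the carousel is spun hard (over 3.5 rad/s) (angular speed of carousel above 3.5 rad/s).
It fails at once if the blue cup is let fall (free flight faster than 0.6 m/s) (contact force between blue_cup and anything else below 0.05 N and linear speed of blue_cup above 0.6 m/s).
It fails at once if the beaker is let fall (free flight faster than 0.6 m/s) (contact force between beaker and anything else below 0.05 N and linear speed of beaker above 0.6 m/s).
It fails at once if a cruet or jar on the carousel is lifted off the tray or tipped (z of any of red_cruet, white_cruet, salt_jar, mustard_jar in the frame of carousel above 0.03 m or angle between any of red_cruet, white_cruet, salt_jar, mustard_jar's own z axis and vertical above 0.3 rad).
It fails at once if the plate, colander, tea tin or soap dish is shoved by more than 30 mm (distance of any of plate, colander, tea_tin, soap_dish from where it was at the start of the episode above 0.03 m).
It also fails if it takes over 58 s, if anything falls off the work surface, if the arm or the gripper's body presses on something with over 40 N, if the wrist force passes 120 N, or if a joint passes its speed limit or range.

ROBOT

A 6-joint arm with a two-finger parallel gripper is mounted at the origin on the work surface. World frame = base frame: x ahead of the robot, y to its left, z up, the work surface at z = 0. Lengths are in m, angles in rad, forces in N, time in s.
With the tool pointing down it reaches from about 0.35 to 0.8 m from the base axis. Payload 7.3 kg.
Tool frame: the origin (TCP) lies midway between the tips of the shut fingers; the grasp point (between the pads) lies robot.grasp_offset behind it (robot.grasp_offset is the distance from the TCP to the grasp point, in m); z points along the fingers, y is the line along which they close (so a half turn about z gives the same grasp; the last joint's range is limited). The gripper opens to 85 mm and grips with 20 to 120 N. Pads are 22 mm wide; open, the fingers measure 114 mm over their backs; the gripper's body (76 mm by 85 mm) begins 54 mm behind the grasp point. The pads swing forward as they close: fully open they stand 13 mm farther back than shut.
Start: joints at [-1.433, 0.342, 1.524, -0, 1.275, -0.146], TCP at [0.147, -0.504, 0.231] pointing down, gripper open.
Joint ranges: [-2.53, 2.53], [-0.77, 2.02], [0.04, 2.7], [-1, 4.14], [0.28, 2.66], [-3.11, 3.11]. Speed limits (rad/s): [2.57, 2.57, 3.14, 3.14, 3.14, 3.14].

INTERFACE

Orientations are given as a unit quaternion [x, y, z, w].
In Python, from workcell import monitor, capture, robot gives the robot as it stands.
- The arm moves only by the tool move_arm, never from a script. Its argument "series" is a list of rows, each a list of 4 numbers: the shift along the tool's x, y, z normalised to -1 to 1, where 1 is 50 cm, then the turn about the tool's z normalised to -1 to 1, where 1 is 60 degrees. A call has 1 to 10 rows; each row is the pose to reach, as a shift and turn from the pose commanded when the call began, along the tool's axes at that moment; what a row does not reach only later rows make up. A row lasts 1/12 s, in which the tool goes at most 41.7 mm and 7.16 degrees, less where a joint would pass 70% of its speed; a pose out of reach is approached as far as the arm can. A call with a number of a shift or a turn outside -1 to 1 is refused whole. A call with a gripper value outside its range is refused whole. "grip" is the closure, from -1 (fully open) to 1 (shut), set as the call begins (left out, the last holds). The fingers move at their own pace and stop on an object; the grip force is fixed at half the most. Time passes only in rows, so rows that repeat a pose let the fingers close. It gives the time, the measured TCP pose, the force, the opening and the grip force at its end, in the units of the state.
- monitor.get_obs(): the state, without advancing time (a new reading comes with each control period).
- capture(name): name is "scene" or "top" or "wrist"; returns a dict with "img" (480x640x3 uint8, red, green, blue), "range_z" (480x640 float32, m along the optical axis (not along the pixel's ray), 0 where there is no reading), "K" (3x3 intrinsics, pixels), "position" and "rotation" of the camera in the world; the wrist camera has in their place "mount" (4x4, takes a point from camera to tool coordinates, whose origin is the TCP and whose axes are the flange's). Camera axes: x right, y up, looking along -z (the intrinsics and any distortion apply to the point x, -y, -z); pixel columns grow to the right and rows downward; lengths in m; the calibration is good to about 2 mm. The wrist camera is an equidistant fisheye: a pixel r from the principal point sees the ray r / f radians off the axis. A picture is of the moment at which its call begins: read the wrist's pose just before it.
- robot.finish_job(): hands the job in; it is judged then, once.
The state is a dict: "time_s": time; "joint_positions": joint angles; "dq": joint speeds; "tau": joint torques, N m; "tcp_pos": TCP position; "eef_rot": TCP orientation; "ft_force": force on the tool from outside, world axes, zero at the start; "torque": the same for the moment, N m; "width": finger opening in m; "finger_force": force on a finger pad.
Only numpy, scipy, OpenCV 4.12 (cv2) and the standard library are available. Lean on these libraries where they do the work, as an engineer would, in place of code of your own. Each camera call takes 0.05 s, during which the arm holds its last target. There are 200 camera calls.

## Working session

There is one attempt and no reset: what is moved stays moved. The work goes in short steps, Python scripts to look and compute and a tool call to move; the robot and the scene stay as the last step left them, time stands still between calls to the robot, and variables do not carry over. Pictures are saved under pics/ and viewed, at most 10 in all, crops included, and the job is handed in when it is done.

Besides the shell and the picture viewer there is one more tool, called after "Call:" as name([rows], argument=value, ...), one row to a line, values as JSON. move_arm: Moves the arm, as the interface text tells. Scaled input: -1 to 1 covers 50 cm each way for a shift and 60 degrees each way for a turn. Its arguments: {"type":"object","properties":{"series":{"type":"array"},"grip":{"type":"number"}},"required":["series"]}

```bash
mkdir -p pics && ls && cat > h.py <<'E'
import numpy as np, cv2
from workcell import monitor, capture, robot
from scipy.spatial.transform import Rotation as R
def cloud(c):
    "world xyz per pixel for a fixed camera"
    K=c['K'];h,w=c['range_z'].shape;u,v=np.meshgrid(np.arange(w),np.arange(h))
    d=c['range_z'];p=np.stack([(u-K[0,2])/K[0,0]*d,-(v-K[1,2])/K[1,1]*d,-d],-1)
    rot=np.array(c['rotation']);rot=rot if rot.shape==(3,3) else R.from_quat(rot).as_matrix()
    return p@rot.T+np.array(c['position'])
E
python3 - <<'E'
from h import *
o=monitor.get_obs();print({k:np.round(v,3) for k,v in o.items()},robot.grasp_offset)
for n in('scene','top'):
    c=capture(n);cv2.imwrite(f'pics/{n}0.png',c['img'][...,::-1]);print(n,c['K'],c['position'],c['rotation'],[k for k in c]);np.savez(f'{n}0.npz',**c)
E
```

```text
pics
{'time_s': np.float64(0.0), 'joint_positions': array([-1.433,  0.343,  1.525, -0.   ,  1.275, -0.146]), 'dq': array([-0.002,  0.   , -0.001, -0.   ,  0.001,  0.001]), 'tau': array([-0.0000e+00, -4.3368e+01, -2.4601e+01, -0.0000e+00,  8.0000e-03,
        0.0000e+00]), 'tcp_pos': array([ 0.147, -0.504,  0.231]), 'eef_rot': array([ 0.99 ,  0.141,  0.   , -0.001]), 'ft_force': array([ 0.229,  0.595, -0.121]), 'torque': array([-0.041,  0.016, -0.032]), 'finger_force': np.float64(0.0), 'width': np.float64(0.086)} 0.0187
scene [[503.39117695   0.         326.35722982]
 [  0.         503.39117695 239.43572656]
 [  0.           0.           1.        ]] [1.23044106 0.37984441 0.87844639] [0.2137757  0.33805412 0.77699208 0.48610973] ['img', 'range_z', 'K', 'position', 'rotation']
top [[624.54886974   0.         312.99568556]
 [  0.         624.54886974 239.1628245 ]
 [  0.           0.           1.        ]] [ 0.32908461 -0.00652067  1.75344256] [ 0.03756905 -0.02697751 -0.70103252  0.71162784] ['img', 'range_z', 'K', 'position', 'rotation']
```

View pics/top0.png

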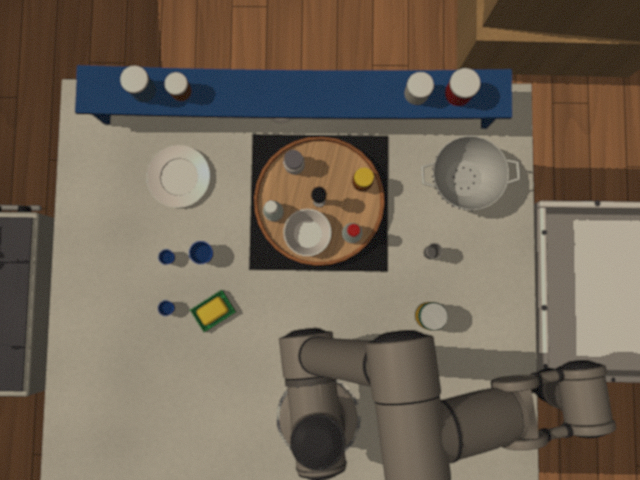

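View pics/scene0.png

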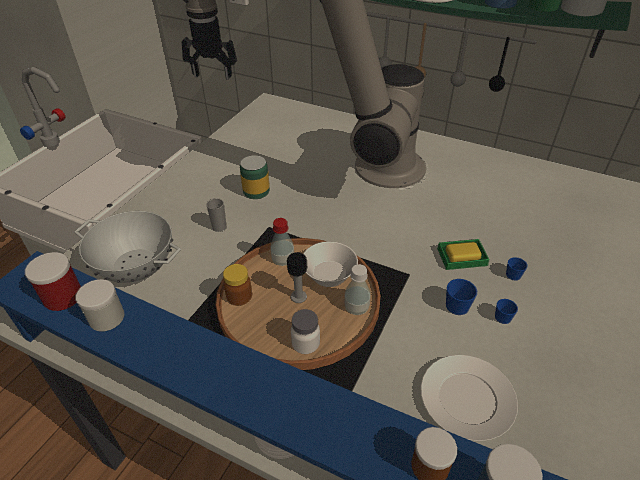

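The top view shows the large blue cup at (201,252), with two smaller blue cups at (167,257) and (166,308). It also shows the beaker at (432,251), bowl at (307,232), red cap at (353,230), white cap at (272,210) and knob at (319,195). In the scene view they are at cup (461,297), beaker (217,215), bowl (330,264), red cap (281,225) and knob (297,263).

```bash
cat >> h.py <<'E'
def grab(n): return dict(np.load(n+'.npz'))
def ctr(xy):
    (x,y),r=cv2.minEnclosingCircle(xy.astype(np.float32)); return x,y,r
E
python3 - <<'E'
from h import *
S={}
for n in('top','scene'):
    c=grab(n+'0');P=cloud(c);S[n]=(c,P);z=P[...,2]
    valid=c['range_z']>0
    hsv=cv2.cvtColor(c['img'],cv2.COLOR_RGB2HSV)
    print(n,'counter z',np.median(z[valid&(abs(z)<.03)]))
    W={'cup':(201,252,18,(461,297)),'small1':(167,257,12,None),'small2':(166,308,12,None),'beaker':(432,251,14,(217,215)),'bowl':(307,232,28,(330,264)),'red':(353,230,13,(281,225)),'white':(272,210,13,(359,273)),'knob':(319,195,12,(297,263)),'salt':(293,161,14,(306,320)),'mustard':(363,178,14,(237,272))}
    for k,(u,v,r,s) in W.items():
        if n=='scene':
            if s is None: continue
            u,v=s;r=int(r*1.5)
        Q=P[v-r:v+r,u-r:u+r].reshape(-1,3);Q=Q[valid[v-r:v+r,u-r:u+r].ravel()]
        zt=np.percentile(Q[:,2],98);T=Q[Q[:,2]>zt-.008]
        print(n,k,'ztop %.3f'%zt,'circle',np.round(ctr(T[:,:2]),3),len(T))
    b=cv2.inRange(c['img'],(0,0,0),(30,30,30))>0
    m=b&valid&(z<.02)&(P[...,0]>.3)
    if n=='top':
        q=P[m];print('mat',np.percentile(q,[1,99],axis=0))
E
```

```text
top counter z 0.00040914049787244
top cup ztop 0.058 circle [0.443 0.33  0.033] 84
top small1 ztop 0.039 circle [0.431 0.428 0.023] 56
top small2 ztop 0.042 circle [0.291 0.424 0.023] 50
top beaker ztop 0.081 circle [ 0.456 -0.304  0.022] 48
top bowl ztop 0.072 circle [0.516 0.054 0.086] 322
top red ztop 0.143 circle [ 0.503 -0.084  0.016] 98
top white ztop 0.144 circle [0.56  0.133 0.016] 97
top knob ztop 0.150 circle [0.594 0.008 0.021] 157
top salt ztop 0.108 circle [0.695 0.078 0.026] 196
top mustard ztop 0.108 circle [ 0.65  -0.112  0.026] 193
mat [[ 0.40793066 -0.18359155 -0.05163174]
 [ 0.78341985  0.86533761  0.01283881]]
scene counter z 0.001431154972203641
scene cup ztop 0.057 circle [0.446 0.329 0.035] 228
scene beaker ztop 0.079 circle [ 0.458 -0.304  0.024] 122
scene bowl ztop 0.146 circle [0.582 0.069 0.082] 392
scene red ztop 0.141 circle [ 0.506 -0.083  0.018] 132
scene white ztop 0.141 circle [0.563 0.135 0.017] 168
scene knob ztop 0.148 circle [0.598 0.009 0.021] 249
scene salt ztop 0.105 circle [0.698 0.078 0.028] 477
scene mustard ztop 0.105 circle [ 0.653 -0.111  0.028] 375
```

Both views agree to about 3 mm, and the measured heights and radii match the given sizes. Next I measure the bowl rim and work out the first moves.

```bash
cat >> h.py <<'E'
def go(x,y,z,psi):
    "row (normalised) from the present pose to TCP x,y,z with tool x axis at psi degrees"
    o=monitor.get_obs();M=R.from_quat(o['eef_rot']).as_matrix()
    p0=np.degrees(np.arctan2(M[1,0],M[0,0]))
    s=M.T@(np.array([x,y,z])-o['tcp_pos'])/.5
    print('psi',p0.round(2),'row',s.round(4),round(-((psi-p0+180)%360-180)/60,4))
E
python3 - <<'E'
from h import *
for n in('top','scene'):
    P=cloud(grab(n+'0'));q=P.reshape(-1,3)
    m=(abs(q[:,2]-.068)<.006)&(np.hypot(q[:,0]-.50,q[:,1]-.034)<.080);T=q[m]
    A=np.c_[2*T[:,:2],np.ones(len(T))];s=np.linalg.lstsq(A,(T[:,:2]**2).sum(1),rcond=None)[0]
    print(n,len(T),'LSQ',s[:2],np.sqrt(s[2]+s[0]**2+s[1]**2),'enc',ctr(T[:,:2]),np.percentile(T[:,2],98))
go(.445,-.30,.30,60)
E
```

```text
top 343 LSQ [0.50158722 0.03825928] 0.06029712494478836 enc (0.5018013119697571, 0.038124408572912216, 0.06452491879463196) 0.07345203701967568
scene 375 LSQ [0.50577627 0.03874684] 0.06106394615881456 enc (0.504566490650177, 0.03814377635717392, 0.06578169018030167) 0.07208953477341125
psi 16.26 row [ 0.6863 -0.2243 -0.1382] -0.729
```

Call:
move_arm([
  [0.2,-0.3,-0.14,-0.12],
  [0.5,-0.6,-0.14,-0.5],
  [0.69,0.46,-0.14,-0.73],
  [0.69,0.46,-0.14,-0.73],
  [0.69,0.46,-0.14,-0.73],
  [0.69,0.46,-0.14,-0.73],
  [0.69,0.46,-0.14,-0.73],
  [0.69,0.46,-0.14,-0.73],
  [0.69,0.46,-0.14,-0.73],
  [0.69,0.46,-0.14,-0.73],
], grip=-1)

```text
time_s: 0.93
tcp_pos: [0.4637, -0.5848, 0.2903]
eef_rot: [0.866, 0.501, 0.0, -0.0]
ft_force: [0.1, -1.7, 0.7]
width: 0.0855
finger_force: 0.0
```

I sent that row before seeing the computed sign, so it went the wrong way, harmlessly. From here I'll use the computed rows.

```bash
python3 -c "
from h import *
print(monitor.get_obs()['tcp_pos'])
go(.455,-.13,.30,90)"
```

```text
[ 0.46369804 -0.58481202  0.29030225]
psi 60.1 row [ 0.7799 -0.4685 -0.0189] -0.4983
```

Call:
move_arm([
  [0.78,-0.47,-0.02,-0.5],
  [0.78,-0.47,-0.02,-0.5],
  [0.78,-0.47,-0.02,-0.5],
  [0.78,-0.47,-0.02,-0.5],
  [0.78,-0.47,-0.02,-0.5],
  [0.78,-0.47,-0.02,-0.5],
  [0.78,-0.47,-0.02,-0.5],
  [0.78,-0.47,-0.02,-0.5],
  [0.78,-0.47,-0.02,-0.5],
  [0.78,-0.47,-0.02,-0.5],
])

```text
time_s: 1.77
tcp_pos: [0.4526, -0.1662, 0.2997]
eef_rot: [0.707, 0.707, -0.0, -0.0]
ft_force: [0.7, 0.9, 0.4]
width: 0.0851
finger_force: 0.0
```

```bash
python3 -c "
from h import *
print(monitor.get_obs()['tcp_pos'])
go(.445,.25,.22,90)"
```

```text
[ 0.45263682 -0.16622009  0.29967699]
psi 90.04 row [ 0.8324 -0.0146  0.1597] 0.0007
```

Call:
move_arm([
  [0.99,-0.016,0.28,0],
  [0.99,-0.016,0.28,0],
  [0.99,-0.016,0.28,0],
  [0.99,-0.016,0.28,0],
  [0.99,-0.016,0.28,0],
  [0.99,-0.016,0.28,0],
  [0.99,-0.016,0.28,0],
  [0.99,-0.016,0.28,0],
  [0.99,-0.016,0.28,0],
  [0.99,-0.016,0.28,0],
])

```text
time_s: 2.6
tcp_pos: [0.4457, 0.2346, 0.1858]
eef_rot: [0.707, 0.708, -0.0, -0.0]
ft_force: [1.2, 0.3, 0.4]
width: 0.0849
finger_force: 0.0
```

```bash
python3 -c "
from h import *
print(monitor.get_obs()['tcp_pos'])
go(.4445,.3295,.14,90)"
```

```text
[0.44574465 0.23458303 0.18580429]
psi 90.07 row [ 0.1899 -0.0022  0.0916] 0.0011
```

Call:
move_arm([
  [0.19,-0.002,0.09,0],
  [0.19,-0.002,0.09,0],
  [0.19,-0.002,0.09,0],
  [0.19,-0.002,0.09,0],
  [0.19,-0.002,0.09,0],
])

```text
time_s: 3.02
tcp_pos: [0.4444, 0.3281, 0.1403]
eef_rot: [0.706, 0.708, -0.001, -0.0]
ft_force: [0.4, -0.6, 0.8]
width: 0.0857
finger_force: 0.0
```

```bash
cat >> h.py <<'E'
def wcloud(c,o):
    "world xyz per pixel for the wrist fisheye"
    K=c['K'];h,w=c['range_z'].shape;u,v=np.meshgrid(np.arange(w),np.arange(h))
    x=(u-K[0,2])/K[0,0];y=(v-K[1,2])/K[1,1];r=np.hypot(x,y)+1e-9;t=np.minimum(np.tan(np.minimum(r,1.5)),15)/r
    d=c['range_z'];p=np.stack([x*t*d,-y*t*d,-d,np.ones_like(d)],-1)@np.array(c['mount']).T
    return p[...,:3]@R.from_quat(o['eef_rot']).as_matrix().T+o['tcp_pos']
def wrist(name):
    o=monitor.get_obs();c=capture('wrist');cv2.imwrite(f'pics/{name}.png',c['img'][...,::-1]);return c,wcloud(c,o),o
E
python3 - <<'E'
from h import *
c,P,o=wrist('w1');print(o['tcp_pos'])
q=P[(c['range_z']>0)];m=(abs(q[:,2]-.054)<.006)&(np.hypot(q[:,0]-.4445,q[:,1]-.3295)<.045)
T=q[m];print(len(T),ctr(T[:,:2]),np.percentile(T[:,2],[2,98]))
go(.4445,.3295,.026,90)
E
```

```text
[0.44442134 0.32805656 0.14034711]
2070 (0.44493886828422546, 0.3281234800815582, 0.03314315155148506) [0.04838771 0.05733263]
psi 90.11 row [ 0.0046 -0.0009  0.2304] 0.0019
```

View pics/w1.png

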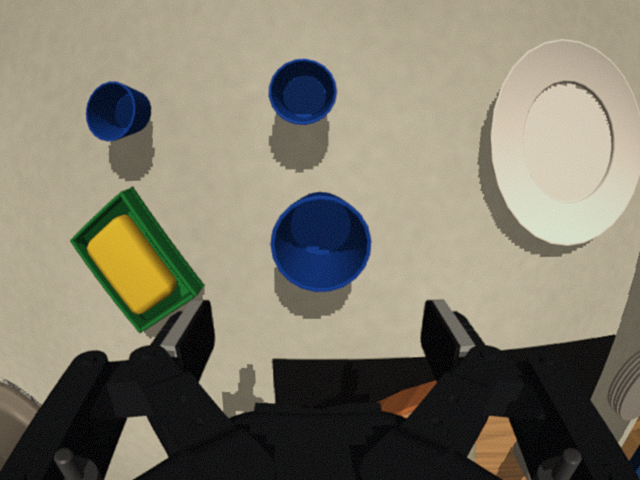

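The wrist view shows the cup at (320,242) between the fingers, with the soap dish at (137,260) and a small cup at (303,90). The measured rim is (0.445, 0.328) with radius 33 mm, so it is the right cup. I descend and grip.

Call:
move_arm([
  [0.001,0.001,0.08,0],
  [0.001,0.001,0.15,0],
  [0.001,0.001,0.228,0],
  [0.001,0.001,0.228,0],
  [0.001,0.001,0.228,0],
])

```text
time_s: 3.48
tcp_pos: [0.4455, 0.3265, 0.0272]
eef_rot: [0.707, 0.707, -0.002, -0.0]
ft_force: [0.2, -0.5, 1.9]
width: 0.0856
finger_force: 0.0
```

Call:
move_arm([
  [0,0,0,0],
  [0,0,0,0],
  [0,0,0,0],
  [0,0,0,0],
  [0,0,0,0],
  [0,0,0,0],
  [0,0,0,0],
  [0,0,0,0],
], grip=1)

```text
time_s: 4.15
tcp_pos: [0.4477, 0.3286, 0.0316]
eef_rot: [0.707, 0.707, 0.003, 0.001]
ft_force: [-1.2, -3.1, 9.7]
width: 0.0634
finger_force: 63.2
```

Call:
move_arm([
  [0,0,-0.03,0],
  [0,0,-0.08,0],
  [0,0,-0.16,0],
  [0,0,-0.24,0],
  [0,0,-0.24,0],
  [0,0,-0.24,0],
  [0,0,-0.24,0],
])

```text
time_s: 4.73
tcp_pos: [0.4459, 0.3281, 0.1491]
eef_rot: [0.707, 0.707, 0.001, 0.0]
ft_force: [0.3, 0.9, -0.4]
width: 0.0629
finger_force: 65.9
```

```bash
python3 - <<'E'
from h import *
o=monitor.get_obs();print(o['tcp_pos'],o['width'],o['finger_force'],o['ft_force'])
c=capture('scene');P=cloud(c);q=P[c['range_z']>0];hs=cv2.cvtColor(c['img'],cv2.COLOR_RGB2HSV)[c['range_z']>0]
m=(hs[:,0]>100)&(hs[:,0]<130)&(hs[:,1]>120)&(hs[:,2]>40)&(np.hypot(*(q[:,:2]-o['tcp_pos'][:2]).T)<.05)&(q[:,2]>.06)
T=q[m];print(len(T),np.percentile(T,[1,50,99],axis=0))
cv2.imwrite('pics/s1.png',c['img'][...,::-1])
go(.5025,.038,.175,90)
E
```

```text
[0.44594254 0.32811445 0.14907753] 0.06292444547369389 65.8589135762304 [ 0.26409056  0.92675327 -0.37271519]
576 [[0.41969096 0.29888394 0.12150715]
 [0.46442221 0.33943344 0.15289827]
 [0.47624987 0.35922839 0.17567338]]
psi 90.06 row [-0.5798  0.1135 -0.0543] 0.001
```

Call:
move_arm([
  [-0.58,0.113,-0.056,0],
  [-0.58,0.113,-0.056,0],
  [-0.58,0.113,-0.056,0],
  [-0.58,0.113,-0.056,0],
  [-0.58,0.113,-0.056,0],
  [-0.58,0.113,-0.056,0],
  [-0.58,0.113,-0.056,0],
  [-0.58,0.113,-0.056,0],
  [-0.58,0.113,-0.056,0],
  [-0.58,0.113,-0.056,0],
])

```text
time_s: 5.62
tcp_pos: [0.5019, 0.0383, 0.1746]
eef_rot: [0.707, 0.707, -0.001, -0.001]
ft_force: [0.6, 0.8, -1.0]
width: 0.0633
finger_force: 65.9
```

```bash
python3 - <<'E'
from h import *
o=monitor.get_obs();print(o['tcp_pos'],o['width'])
c,P,o=wrist('w2')
q=P[c['range_z']>0];m=(abs(q[:,2]-.069)<.005)&(np.hypot(q[:,0]-.5025,q[:,1]-.038)<.075);T=q[m]
A=np.c_[2*T[:,:2],np.ones(len(T))];s=np.linalg.lstsq(A,(T[:,:2]**2).sum(1),rcond=None)[0]
print(len(T),s[:2],np.sqrt(s[2]+s[0]**2+s[1]**2),ctr(T[:,:2]),np.percentile(T[:,2],98))
go(.5025,.038,.062,90)
E
```

```text
[0.50193066 0.03832373 0.17459813] 0.0632902854718287
3377 [0.50314504 0.0372732 ] 0.06095576279606848 (0.5030615925788879, 0.03680848330259323, 0.06486119329929352) 0.07044622095606892
psi 90.08 row [-0.0024  0.0018  0.2254] 0.0013
```

View pics/w2.png

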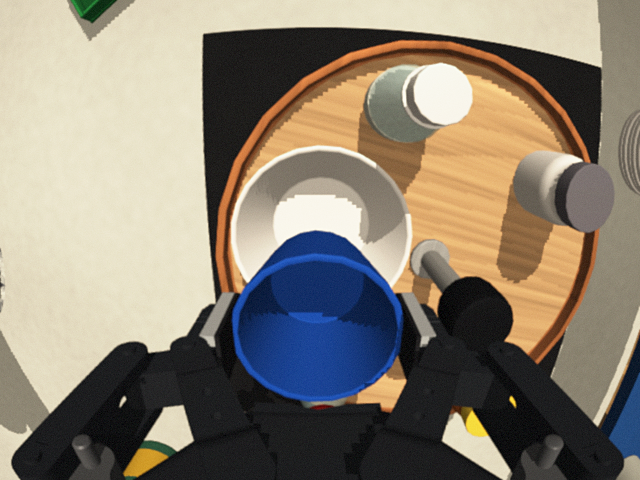

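The wrist view shows the cup held upright at (317,320) over the bowl at (320,228). The refined bowl centre is (0.503, 0.037). I lower gently.

Call:
move_arm([
  [-0.002,0.002,0.05,0],
  [-0.002,0.002,0.1,0],
  [-0.002,0.002,0.15,0],
  [-0.002,0.002,0.19,0],
  [-0.002,0.002,0.21,0],
  [-0.002,0.002,0.22,0],
  [-0.002,0.002,0.225,0],
  [-0.002,0.002,0.225,0],
])

```text
time_s: 6.33
tcp_pos: [0.5039, 0.0378, 0.0633]
eef_rot: [0.706, 0.708, 0.0, 0.0]
ft_force: [-0.1, -0.6, -0.2]
width: 0.0631
finger_force: 65.9
```

Call:
move_arm([
  [0,0,0.004,0],
  [0,0,0.008,0],
  [0,0,0.01,0],
  [0,0,0.01,0],
])

```text
time_s: 6.67
tcp_pos: [0.5045, 0.0372, 0.0606]
eef_rot: [0.707, 0.707, 0.001, 0.001]
ft_force: [-5.2, 1.4, 16.1]
width: 0.0635
finger_force: 67.2
```

Contact at about TCP z = 0.061. I open partly, because the bowl wall is close.

Call:
move_arm([
  [0,0,-0.004,0],
  [0,0,-0.004,0],
  [0,0,-0.004,0],
  [0,0,-0.004,0],
], grip=-0.75)

```text
time_s: 7.0
tcp_pos: [0.5037, 0.0371, 0.0602]
eef_rot: [0.707, 0.707, 0.0, 0.0]
ft_force: [-0.6, -0.2, -0.7]
width: 0.0744
finger_force: 0.0
```

Call:
move_arm([
  [0,0,-0.03,0],
  [0,0,-0.07,0],
  [0,0,-0.12,0],
  [0,0,-0.19,0],
  [0,0,-0.25,0],
  [0,0,-0.32,0],
  [0,0,-0.32,0],
])

```text
time_s: 7.58
tcp_pos: [0.5067, 0.037, 0.2265]
eef_rot: [0.707, 0.708, 0.004, 0.004]
ft_force: [0.7, -0.1, -0.6]
width: 0.0747
finger_force: 0.0
```

```bash
cat >> h.py <<'E'
def lsq(T):
    s=np.linalg.lstsq(np.c_[2*T[:,:2],np.ones(len(T))],(T[:,:2]**2).sum(1),rcond=None)[0]
    return s[0],s[1],np.sqrt(s[2]+s[0]**2+s[1]**2)
def near(q,x,y,r,z,dz): return q[(abs(q[:,2]-z)<dz)&(np.hypot(q[:,0]-x,q[:,1]-y)<r)]
E
python3 - <<'E'
from h import *
o=monitor.get_obs();print(o['tcp_pos'],o['width'])
c,P,o=wrist('w3');q=P[c['range_z']>0]
T=near(q,.503,.037,.045,.084,.004);print('cup rim',len(T),ctr(T[:,:2]),lsq(T),np.percentile(T[:,2],98))
T=near(q,.503,.037,.075,.069,.004);T=T[np.hypot(T[:,0]-.503,T[:,1]-.037)>.05];print('bowl rim',len(T),lsq(T))
go(.455,-.22,.22,90)
E
```

```text
[0.50671886 0.03698211 0.22650807] 0.07472570651812913
cup rim 1200 (0.5028854012489319, 0.03711951524019241, 0.033023614436388016) (np.float64(0.5029146158643947), np.float64(0.03734681786904773), np.float64(0.030768393518842713)) 0.08664928902389744
bowl rim 3172 (np.float64(0.5030839357300034), np.float64(0.03724336848879781), np.float64(0.06134103170276957))
psi 90.06 row [-0.514  -0.1016  0.0065] 0.001
```

View pics/w3.png

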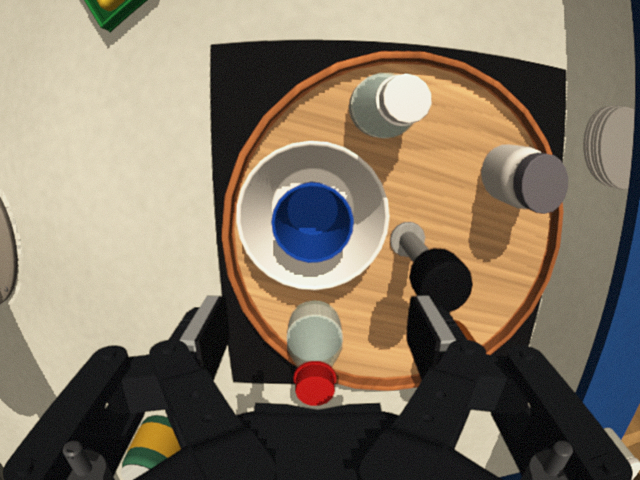

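The wrist view shows the cup upright at (313,222), centred in the bowl at (313,215). Its rim is about 0.086 m high, as it should be. Now the beaker.

Call:
move_arm([
  [-0.68,-0.1,0.0,0],
  [-0.68,-0.1,0.0,0],
  [-0.68,-0.1,0.0,0],
  [-0.68,-0.1,0.0,0],
  [-0.68,-0.1,0.0,0],
  [-0.68,-0.1,0.0,0],
  [-0.68,-0.1,0.0,0],
  [-0.68,-0.1,0.1,0],
  [-0.68,-0.1,0.1,0],
  [-0.68,-0.1,0.1,0],
], grip=-1)

```text
time_s: 8.47
tcp_pos: [0.4507, -0.3052, 0.1643]
eef_rot: [0.708, 0.706, -0.001, -0.004]
ft_force: [-0.3, -0.1, -0.5]
width: 0.0852
finger_force: 0.0
```

```bash
python3 - <<'E'
from h import *
c,P,o=wrist('w4');q=P[c['range_z']>0];print(o['tcp_pos'],o['width'])
T=near(q,.457,-.304,.04,.078,.005);print('beaker rim',len(T),ctr(T[:,:2]),lsq(T),np.percentile(T[:,2],[50,98]))
E
```

```text
[ 0.45073769 -0.3051622   0.16434672] 0.08517566200634
beaker rim 967 (0.4574339985847473, -0.3058631420135498, 0.022263329476118088) (np.float64(0.45720640314419303), np.float64(-0.30516908227062967), np.float64(0.020503936610102434)) [0.07956618 0.0813579 ]
```

Call:
move_arm([
  [-0.001,0.013,0.03,0],
  [-0.001,0.013,0.08,0],
  [-0.001,0.013,0.14,0],
  [-0.001,0.013,0.2,0],
  [-0.001,0.013,0.23,0],
  [-0.001,0.013,0.23,0],
  [-0.001,0.013,0.23,0],
])

```text
time_s: 9.1
tcp_pos: [0.4607, -0.3023, 0.055]
eef_rot: [0.706, 0.708, 0.0, -0.001]
ft_force: [0.0, -0.5, 0.4]
width: 0.0854
finger_force: 0.0
```

Call:
move_arm([
  [0,0,0,0],
  [0,0,0,0],
  [0,0,0,0],
  [0,0,0,0],
  [0,0,0,0],
  [0,0,0,0],
  [0,0,0,0],
  [0,0,0,0],
  [0,0,0,0],
], grip=1)

```text
time_s: 9.85
tcp_pos: [0.4608, -0.304, 0.0568]
eef_rot: [0.707, 0.707, -0.0, 0.001]
ft_force: [-3.0, 0.6, 8.0]
width: 0.0422
finger_force: 59.7
```

Call:
move_arm([
  [0,0,-0.03,0],
  [0,0,-0.08,0],
  [0,0,-0.15,0],
  [0,0,-0.22,0],
  [0,0,-0.28,0],
  [0,0,-0.32,0],
  [0,0,-0.32,0],
  [0,0,-0.32,0],
])

```text
time_s: 10.52
tcp_pos: [0.4608, -0.3036, 0.2165]
eef_rot: [0.707, 0.707, 0.0, 0.002]
ft_force: [-0.0, 0.8, -1.5]
width: 0.0422
finger_force: 60.8
```

```bash
python3 - <<'E'
from h import *
c,P,o=wrist('w5');q=P[c['range_z']>0];t=o['tcp_pos'];print(t,o['width'],o['finger_force'])
for z in (.0215,.018):
    T=near(q,t[0],t[1],.035,t[2]+z,.004)
    if len(T)>20: print('beaker rim rel',len(T),np.array(ctr(T[:,:2]))-[t[0],t[1],0],np.percentile(T[:,2]-t[2],[50,98]))
s=capture('scene');Q=cloud(s)[s['range_z']>0];T=near(Q,t[0],t[1],.03,t[2]-.03,.035);print('scene: low z rel',len(T),np.percentile(T[:,2]-t[2],[0.5,2,98]),np.median(T,axis=0))
E
```

```text
[ 0.46078598 -0.30364241  0.21647434] 0.042216377331419155 60.837302072905004
beaker rim rel 3892 [-0.00044971  0.00674726  0.03397918] [0.02257693 0.02510405]
beaker rim rel 2839 [-0.00042855  0.00683422  0.0339582 ] [0.01826027 0.02188257]
scene: low z rel 358 [-0.05606663 -0.05496218  0.00465505] [ 0.47181698 -0.2907909   0.19337557]
```

View pics/w5.png

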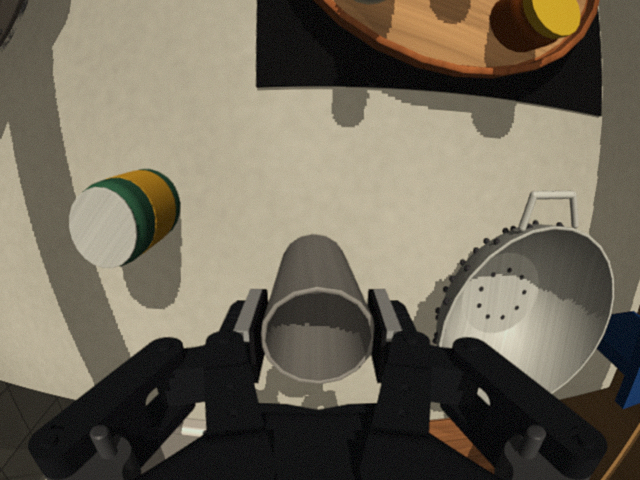

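The wrist view shows the beaker upright in the grip at (318,335), clear of the tea tin and colander. I carry it over the bowl.

Call:
move_arm([
  [0.682,0.084,-0.03,0],
  [0.682,0.084,-0.03,0],
  [0.682,0.084,-0.03,0],
  [0.682,0.084,-0.03,0],
  [0.682,0.084,-0.03,0],
  [0.682,0.084,-0.03,0],
  [0.682,0.084,-0.03,0],
  [0.682,0.084,-0.03,0],
  [0.682,0.084,-0.03,0],
  [0.682,0.084,-0.03,0],
])

```text
time_s: 11.45
tcp_pos: [0.5015, 0.0406, 0.2287]
eef_rot: [0.705, 0.709, -0.001, -0.001]
ft_force: [0.4, -0.4, -1.4]
width: 0.042
finger_force: 60.9
```

```bash
python3 - <<'E'
from h import *
c,P,o=wrist('w6');q=P[c['range_z']>0];t=o['tcp_pos'];print(t,o['width'],R.from_quat(o['eef_rot']).as_matrix()[:,2])
T=q[(abs(q[:,0]-t[0])<.012)&(abs(q[:,1]-t[1])<.035)&(abs(q[:,2]-t[2]-.022)<.004)]
print('rim rel y',len(T),np.percentile(T[:,1]-t[1],[1,99]))
c=capture('top');Q=cloud(c)[c['range_z']>0]
T=near(Q,.503,.037,.045,.084,.005);print(len(T))
go(.503,.037,.13,90)
E
```

```text
[0.50150764 0.0405695  0.22874559] 0.041986293626606795 [-2.55643883e-03  6.44043882e-04 -9.99996525e-01]
rim rel y 1471 [-0.02322329  0.01970763]
19
psi 90.13 row [-0.0008  0.0033  0.1977] 0.0022
```

Call:
move_arm([
  [0.003,0.003,0.05,0],
  [0.003,0.003,0.12,0],
  [0.003,0.003,0.19,0],
  [0.003,0.003,0.22,0],
  [0.003,0.003,0.22,0],
  [0.003,0.003,0.22,0],
])

```text
time_s: 12.05
tcp_pos: [0.5032, 0.0376, 0.1195]
eef_rot: [0.708, 0.707, -0.001, -0.001]
ft_force: [0.1, -0.6, -0.8]
width: 0.042
finger_force: 61.0
```

```bash
python3 - <<'E'
from h import *
print(monitor.get_obs()['tcp_pos'])
c,P,o=wrist('w7');go(.503,.0387,.092,90)
E
```

```text
[0.50324034 0.03762565 0.1194565 ]
psi 89.95 row [ 0.0017 -0.0024  0.0573] -0.0008
```

View pics/w7.png

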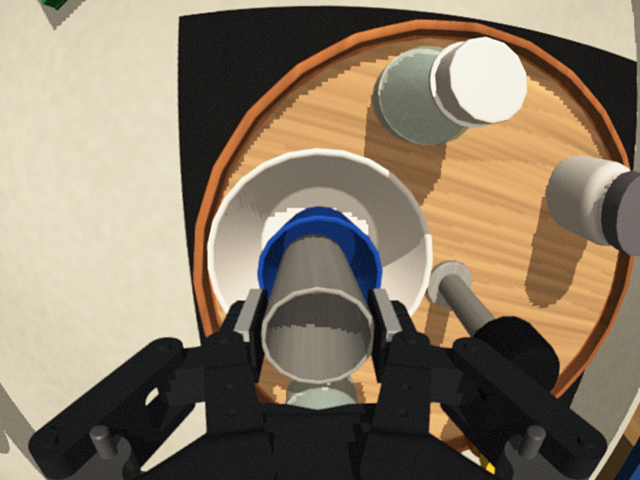

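The wrist view shows the beaker's foot at (318,245) entering the blue cup (rim centred near (320,268)), well inside sideways. I lower to contact.

Call:
move_arm([
  [0.001,0,0.02,0],
  [0.001,0,0.04,0],
  [0.001,0,0.05,0],
  [0.001,0,0.055,0],
  [0.001,0,0.057,0],
  [0.001,0,0.057,0],
])

```text
time_s: 12.6
tcp_pos: [0.5036, 0.0397, 0.0914]
eef_rot: [0.707, 0.708, -0.0, -0.0]
ft_force: [-1.3, -0.1, -0.7]
width: 0.0418
finger_force: 61.0
```

Call:
move_arm([
  [0,0,0.003,0],
  [0,0,0.006,0],
  [0,0,0.006,0],
])

```text
time_s: 12.85
tcp_pos: [0.5042, 0.0398, 0.0898]
eef_rot: [0.707, 0.708, 0.001, 0.001]
ft_force: [-2.6, 1.0, 7.0]
width: 0.0422
finger_force: 61.7
```

Call:
move_arm([
  [0,0,0,0],
  [0,0,0,0],
  [0,0,0,0],
  [0,0,0,0],
  [0,0,0,0],
], grip=-0.6)

```text
time_s: 13.27
tcp_pos: [0.5036, 0.0397, 0.0885]
eef_rot: [0.707, 0.707, -0.0, -0.0]
ft_force: [-0.7, 0.5, -0.4]
width: 0.0683
finger_force: 0.0
```

Call:
move_arm([
  [0,0,-0.02,0],
  [0,0,-0.06,0],
  [0,0,-0.12,0],
  [0,0,-0.19,0],
  [0,0,-0.25,0],
  [0,0,-0.3,0],
  [0,0,-0.3,0],
])

```text
time_s: 13.85
tcp_pos: [0.506, 0.0395, 0.2448]
eef_rot: [0.707, 0.708, 0.003, 0.004]
ft_force: [1.0, -0.4, 0.5]
width: 0.068
finger_force: 0.0
```

```bash
python3 - <<'E'
from h import *
c,P,o=wrist('w8');q=P[c['range_z']>0];t=o['tcp_pos'];print(t,o['width'])
for n,x,y,r,z in(('beaker',.503,.037,.035,.111),('cup',.503,.037,.045,.085),('knob',.596,.008,.03,.145),('red',.504,-.083,.03,.139),('white',.561,.134,.03,.139)):
    T=near(q,x,y,r,z,.005)
    if len(T)>20: print(n,len(T),ctr(T[:,:2]),np.percentile(T[:,2],98))
go(.596,.008,.23,150)
E
```

```text
[0.50603396 0.03954929 0.24475478] 0.06804026572573674
beaker 638 (0.5006491541862488, 0.03794868290424347, 0.02226531133055687) 0.1144385696699857
cup 1154 (0.50315260887146, 0.037320077419281006, 0.03314736858010292) 0.08939301228801251
knob 2074 (0.5959005355834961, 0.0074002728797495365, 0.021050700917840004) 0.14741215682879708
red 937 (0.5042511820793152, -0.0849522203207016, 0.016289427876472473) 0.1403744778321226
white 1653 (0.5628618001937866, 0.13201116025447845, 0.01631532609462738) 0.14066912832849773
psi 90.07 row [-0.0635  0.1818  0.0252] -0.9989
```

View pics/w8.png

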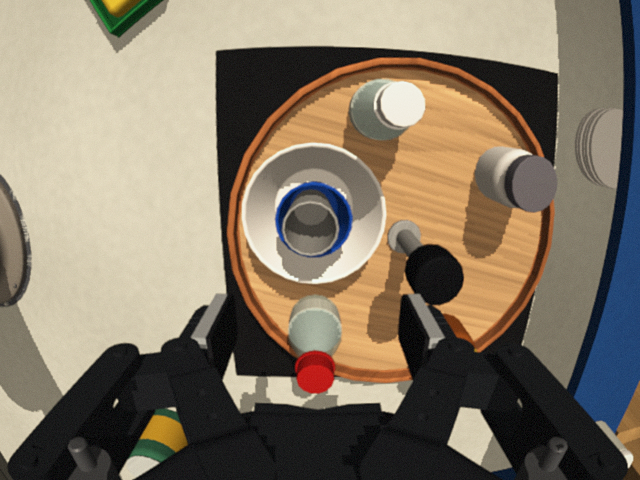

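The wrist view shows the beaker standing in the blue cup (rim at (312,225), height 0.1135 m) in the bowl, with the cruets undisturbed. I move to the knob with a 60° turn, and check the mat's direction.

Call:
move_arm([
  [-0.064,0.182,0.02,-1],
  [-0.064,0.182,0.02,-1],
  [-0.064,0.182,0.02,-1],
  [-0.064,0.182,0.02,-1],
  [-0.064,0.182,0.02,-1],
  [-0.064,0.182,0.02,-1],
  [-0.064,0.182,0.02,-1],
  [-0.064,0.182,0.02,-1],
  [-0.064,0.182,0.02,-1],
  [-0.064,0.182,0.02,-1],
])

```text
time_s: 14.73
tcp_pos: [0.5941, 0.0078, 0.2275]
eef_rot: [0.258, 0.966, -0.0, -0.001]
ft_force: [-0.3, -0.4, 0.6]
width: 0.0679
finger_force: 0.0
```

```bash
python3 - <<'E'
from h import *
c=grab('top0');P=cloud(c);m=(cv2.inRange(c['img'],(0,0,0),(35,35,35))>0)
m[:125]=m[285:]=False;m[:,:240]=m[:,400:]=False
n,l,s,_=cv2.connectedComponentsWithStats(m.astype(np.uint8));q=P[np.isin(l,[i for i in range(1,n) if s[i,4]>150])&(P[...,2]<.02)]
r=cv2.minAreaRect((q[:,:2]*1000).astype(np.float32));print(r,len(q))
go(.596,.0075,.11,150)
E
```

```text
((596.37646484375, 5.8817291259765625), (381.63104248046875, 381.2525329589844), 0.19042614102363586) 4062
psi 150.15 row [-0.0042  0.0016  0.2349] 0.0025
```

Call:
move_arm([
  [-0.004,0.002,0.07,0],
  [-0.004,0.002,0.14,0],
  [-0.004,0.002,0.2,0],
  [-0.004,0.002,0.235,0],
  [-0.004,0.002,0.235,0],
  [-0.004,0.002,0.235,0],
])

```text
time_s: 15.23
tcp_pos: [0.5962, 0.0077, 0.1102]
eef_rot: [0.259, 0.966, -0.0, -0.001]
ft_force: [0.6, -0.2, 1.2]
width: 0.0685
finger_force: 0.0
```

Call:
move_arm([
  [0,0,0,0],
  [0,0,0,0],
  [0,0,0,0],
  [0,0,0,0],
  [0,0,0,0],
  [0,0,0,0],
  [0,0,0,0],
  [0,0,0,0],
], grip=1)

```text
time_s: 15.9
tcp_pos: [0.5974, 0.0065, 0.1134]
eef_rot: [0.258, 0.966, -0.001, 0.001]
ft_force: [-1.7, -3.7, 5.2]
width: 0.0408
finger_force: 61.1
```

Knob gripped. I turn 45° clockwise gently.

Call:
move_arm([
  [0,0,0,0.005],
  [0,0,0,0.02],
  [0,0,0,0.045],
  [0,0,0,0.075],
  [0,0,0,0.105],
  [0,0,0,0.135],
  [0,0,0,0.165],
  [0,0,0,0.195],
  [0,0,0,0.225],
  [0,0,0,0.25],
])

```text
time_s: 16.73
tcp_pos: [0.5974, 0.0066, 0.1134]
eef_rot: [0.383, 0.924, -0.001, 0.002]
ft_force: [-3.0, -2.7, 5.4]
width: 0.0403
finger_force: 61.1
```

Call:
move_arm([
  [0,0,0,0.025],
  [0,0,0,0.05],
  [0,0,0,0.075],
  [0,0,0,0.1],
  [0,0,0,0.125],
  [0,0,0,0.15],
  [0,0,0,0.175],
  [0,0,0,0.2],
  [0,0,0,0.225],
  [0,0,0,0.25],
])

```text
time_s: 17.57
tcp_pos: [0.5975, 0.0066, 0.1134]
eef_rot: [0.5, 0.866, -0.0, 0.002]
ft_force: [-2.2, -2.5, 5.0]
width: 0.0404
finger_force: 61.2
```

Call:
move_arm([
  [0,0,0,0.025],
  [0,0,0,0.05],
  [0,0,0,0.08],
  [0,0,0,0.11],
  [0,0,0,0.14],
  [0,0,0,0.17],
  [0,0,0,0.2],
  [0,0,0,0.225],
  [0,0,0,0.242],
  [0,0,0,0.25],
])

```text
time_s: 18.4
tcp_pos: [0.5975, 0.0067, 0.1134]
eef_rot: [0.609, 0.793, 0.0, 0.002]
ft_force: [-0.7, -3.0, 5.5]
width: 0.0409
finger_force: 61.2
```

```bash
python3 - <<'E'
from h import *
o=monitor.get_obs();print(o['tcp_pos'],o['finger_force'],o['ft_force'],o['torque']);go(.596,.0075,.11,105)
c=capture('scene');cv2.imwrite('pics/s2.png',c['img'][...,::-1]);P=cloud(c);h=cv2.cvtColor(c['img'],cv2.COLOR_RGB2HSV)
m=((h[...,0]<6)|(h[...,0]>174))&(h[...,1]>150)&(h[...,2]>80)&(P[...,2]>.12)&(P[...,2]<.16)
T=P[m];T=T[T[:,0]<.6];print('red',len(T),ctr(T[:,:2]) if len(T) else 0)
c=capture('top');P=cloud(c);T=near(P[c['range_z']>0],.466,.0075,.06,.141,.006);print('top',len(T),np.median(T,axis=0) if len(T) else 0)
E
```

```text
[0.59752868 0.00668082 0.11341054] 61.19995594024658 [-0.74149413 -3.00059585  5.47192172] [-0.70229278  0.98173974  0.09524498]
psi 104.99 row [ 0.0024 -0.0025  0.0068] -0.0001
red 169 (0.4691616892814636, 0.008860190398991108, 0.01703651063144207)
top 0 0
```

View pics/s2.png

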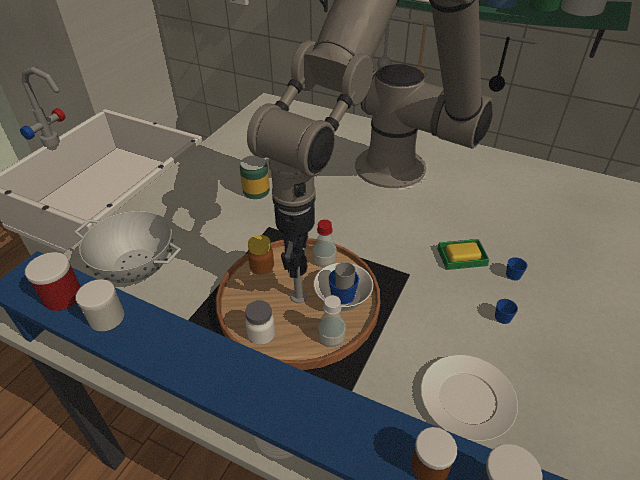

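The scene view shows the red-capped cruet straight at the front (325,228), 2 mm off sideways. The beaker and cup are upright in the bowl (343,283), and the knob is held. I pause briefly, then hand in.

Call:
move_arm([
  [0,0,0,0],
  [0,0,0,0],
  [0,0,0,0],
  [0,0,0,0],
  [0,0,0,0],
  [0,0,0,0],
  [0,0,0,0],
  [0,0,0,0],
])

```text
time_s: 19.17
tcp_pos: [0.5975, 0.0067, 0.1134]
eef_rot: [0.608, 0.794, 0.0, 0.002]
ft_force: [-1.0, -3.4, 5.1]
width: 0.0405
finger_force: 61.2
```

```bash
python3 -c "
from h import *
print(robot.finish_job())"
```

```text
the job is handed in; nothing more can be done
None
```

I handed the job in at about 19 s: the cup stands in the bowl, the beaker in the cup, the red cruet is about 2 mm off straight front, and the knob is still gripped and held; no verdict was returned.

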